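# Sort measured parts into their lot trays

### The job

These five parts have just been measured: put the two aluminium collars in the blue tray, the two brass hexagonal bushes in the green tray and the red roller in the yellow tray. Set each down gently (do not drop it), standing upright flat on the tray floor with a bay to itself, and leave the mouse and the caliper where they are.

Things in the scene. Friction and masses are not known exactly. Their poses are not given: they have to be found in the camera images.
- collar_a: aluminium flanged collar, silver, turned round: body 32 mm diameter on a foot flange 44 mm diameter and 6 mm thick, 44 mm high over all, dark bore disc on top; about 100 g. There are two alike. It stands upright on a dark rubber mat whose top is 3 mm above the work surface. Origin: centre of its underside; z along its axis, upward.
- collar_b: aluminium flanged collar, silver, turned round: body 32 mm diameter on a foot flange 44 mm diameter and 6 mm thick, 44 mm high over all, dark bore disc on top; about 100 g. There are two alike. It stands upright on a dark rubber mat whose top is 3 mm above the work surface. Origin: centre of its underside; z along its axis, upward.
- hex_a: brass hexagonal bush, 30 mm across flats (34.6 mm across corners), 44 mm high, small dark bore disc on top; about 180 g. Flats face its own x axis and every 60 degrees from it. There are two alike. It stands upright on a dark rubber mat whose top is 3 mm above the work surface. Origin: centre of its underside; z along its axis, upward.
- hex_b: brass hexagonal bush, 30 mm across flats (34.6 mm across corners), 44 mm high, small dark bore disc on top; about 180 g. Flats face its own x axis and every 60 degrees from it. There are two alike. It stands upright on a dark rubber mat whose top is 3 mm above the work surface. Origin: centre of its underside; z along its axis, upward.
- roller: red plastic roller, plain cylinder 34 mm diameter, 44 mm high, white hub disc on top; about 60 g. There is one. It stands upright on a dark rubber mat whose top is 3 mm above the work surface. Origin: centre of its underside; z along its axis, upward.
- tray_blue: blue plastic lot tray for the aluminium collars; fixed to the bench, 72 mm along its x by 150 mm along its y, 14 mm high over all: 4 mm floor, 4 mm walls standing 10 mm above the floor. A 4 mm divider at y = 0 parts it into two bays, each 64 mm (x) by 69 mm (y) inside, with centres at y = +36.5 and -36.5 mm, x = 0. Origin: centre of its underside, on the work surface; z up.
- tray_green: green plastic lot tray for the brass bushes; fixed to the bench, 72 mm along its x by 150 mm along its y, 14 mm high over all: 4 mm floor, 4 mm walls standing 10 mm above the floor. A 4 mm divider at y = 0 parts it into two bays, each 64 mm (x) by 69 mm (y) inside, with centres at y = +36.5 and -36.5 mm, x = 0. Origin: centre of its underside, on the work surface; z up.
- tray_yellow: yellow plastic lot tray for the red roller; fixed to the bench, 72 mm along its x by 150 mm along its y, 14 mm high over all: 4 mm floor, 4 mm walls standing 10 mm above the floor. A 4 mm divider at y = 0 parts it into two bays, each 64 mm (x) by 69 mm (y) inside, with centres at y = +36.5 and -36.5 mm, x = 0. Origin: centre of its underside, on the work surface; z up.
- mouse: black computer mouse, loose on the bench, 105 mm (x) by 60 mm (y), 33 mm high; not part of the work. Origin: centre of its underside.
- caliper: steel digital caliper lying loose on the bench, beam 200 mm along its x and 16 mm wide, black readout box 14 mm high, two jaws reaching 55 mm to its -y; not part of the work. Origin: under the middle of its beam.
Things that resemble listed ones, but are neither listed nor needed, are in the scene too. Leave any purple look-alike of the hex_b alone.

How it is judged:
At the end, for the whole second after the job is handed in: Collars in the blue tray, brass bushes in the green, one to a bay, and the roller in a bay of the yellow: each at rest, upright within 0.1 rad, foot on the tray floor (origin 1 to 8 mm above the tray's), within 20 mm of the tray's x = 0 and 15 to 60 mm from y = 0 (x of collar_a in the frame of tray_blue between -0.02 and 0.02 m and z of collar_a in the frame of tray_blue between 0.001 and 0.008 m and angle between each of collar_a, collar_b, hex_a, hex_b, roller's own z axis and vertical below 0.1 rad and linear speed of each of collar_a, collar_b, hex_a, hex_b, roller below 0.02 m/s and angular speed of each of collar_a, collar_b, hex_a, hex_b, roller below 0.2 rad/s and x of collar_b in the frame of tray_blue between -0.02 and 0.02 m and z of collar_b in the frame of tray_blue between 0.001 and 0.008 m and x of hex_a in the frame of tray_green between -0.02 and 0.02 m and z of hex_a in the frame of tray_green between 0.001 and 0.008 m and x of hex_b in the frame of tray_green between -0.02 and 0.02 m and z of hex_b in the frame of tray_green between 0.001 and 0.008 m and x of roller in the frame of tray_yellow between -0.02 and 0.02 m and z of roller in the frame of tray_yellow between 0.001 and 0.008 m and ((y of collar_a in the frame of tray_blue between 0.015 and 0.06 m and y of collar_b in the frame of tray_blue between -0.06 and -0.015 m) or (y of collar_a in the frame of tray_blue between -0.06 and -0.015 m and y of collar_b in the frame of tray_blue between 0.015 and 0.06 m)) and ((y of hex_a in the frame of tray_green between 0.015 and 0.06 m and y of hex_b in the frame of tray_green between -0.06 and -0.015 m) or (y of hex_a in the frame of tray_green between -0.06 and -0.015 m and y of hex_b in the frame of tray_green between 0.015 and 0.06 m)) and (y of roller in the frame of tray_yellow between 0.015 and 0.06 m or y of roller in the frame of tray_yellow between -0.06 and -0.015 m)); the robot touches nothing.
It fails at once if the mouse is shifted by more than 15 mm (distance of mouse from where it was at the start of the episode above 0.015 m).
It fails at once if the caliper is shifted by more than 15 mm (distance of caliper from where it was at the start of the episode above 0.015 m).
It fails at once if a part is dropped or thrown: faster than 0.7 m/s with no finger on it ((linear speed of collar_a above 0.7 m/s and contact force between collar_a and the fingers below 0.01 N) or (linear speed of collar_b above 0.7 m/s and contact force between collar_b and the fingers below 0.01 N) or (linear speed of hex_a above 0.7 m/s and contact force between hex_a and the fingers below 0.01 N) or (linear speed of hex_b above 0.7 m/s and contact force between hex_b and the fingers below 0.01 N) or (linear speed of roller above 0.7 m/s and contact force between roller and the fingers below 0.01 N)).
It also fails if it takes over 122 s, if anything falls off the work surface, if the arm or the gripper's body presses on something with over 40 N, if the wrist force passes 120 N, or if a joint passes its speed limit or range.

### The arm

A 7-joint arm with a two-finger parallel gripper is mounted at the origin on the work surface. World frame = base frame: x ahead of the robot, y to its left, z up, the work surface at z = 0. Lengths are in m, angles in rad, forces in N, time in s.
With the tool pointing down it reaches from about 0.4 to 0.9 m from the base axis. Payload 5.5 kg.
Tool frame: the origin (TCP) lies midway between the tips of the shut fingers; the grasp point (between the pads) lies 19 mm behind it (manip.grip_depth is the distance from the TCP to the grasp point, in m); z points along the fingers, y is the line along which they close (so a half turn about z gives the same grasp; the last joint's range is limited). The gripper opens to 92 mm and grips with 3 to 60 N. Pads are 19 mm wide; open, the fingers measure 130 mm over their backs; the gripper's body (75 mm by 190 mm) begins 47 mm behind the grasp point.
Start: joints at [-0.962, 0.501, -0.427, 1.55, 0.221, 1.138, -0.21], TCP at [0.22, 0.612, 0.227] pointing down, gripper open.
Joint ranges: [-2.88, 2.88], [-0.31, 2.03], [-1.54, 1.56], [0.2, 2.42], [-1.41, 4.55], [0.19, 2.02], [-2.57, 2.57]. Speed limits (rad/s): [2.57, 2.57, 3.14, 3.14, 3.14, 3.14, 3.14].

### API

Orientations are given as a unit quaternion [x, y, z, w].
In Python, from bench import manip, effector, viewer gives the robot as it stands. Calls block until the motion is done:
- manip.move_pose(position, orientation): joint-space move of the TCP to a pose.
- manip.servo_line(position, ori=None, vel=0.15): straight line of the TCP; ori=None keeps the orientation; vel is the mean speed in m/s.
- manip.movej(angles): joint-space move.
- effector.open_jaws() and effector.close(f_grip=None): open the fingers fully, or close them until they stop; f_grip is the grip in N (None keeps the last).
- manip.sleep(seconds).
- manip.solve_ik(position, orientation): joint angles nearest the present ones, or None.
- viewer.get_image(name): name is "scene" or "top" or "wrist"; returns the picture (400x640x3 uint8, red, green, blue); there is no depth.
- viewer.get_calibration(name): a dict with "vfov" (degrees; the focal length in pixels is half the picture's height over the tangent of half this angle, whatever the lens; pixels are square), "cx", "cy" (the principal point, pixels), "eye" and "attitude" of the camera in the world. Camera axes: x right, y down, z forward; pixel columns grow to the right and rows downward; lengths in m; the calibration is good to about 2 mm. The wrist camera is an equidistant fisheye: a pixel r from the principal point sees the ray r / f radians off the axis. A picture is of the moment at which its call begins: read the wrist's pose just before it. get_calibration takes no time and is no camera call; for the wrist camera it gives the pose at the moment of the call.
A pose or a line that the arm cannot do raises manip.PlanningError and nothing moves.
- manip.hand_in(): hands the job in; it is judged then, once.
Readings, each from a call of its own:
- manip.current_clock(): time.
- manip.current_q(): joint angles.
- manip.current_joint_velocities(): joint speeds.
- manip.current_tau(): joint torques, N m.
- manip.current_tool_pos(): TCP position.
- manip.current_tcp_rot(): TCP orientation.
- manip.current_force(): force on the tool from outside, world axes, zero at the start.
- manip.current_wrist_torque(): the same for the moment, N m.
- manip.current_finger_gap(): finger opening in m.
- manip.current_gripper_force(): force on a finger pad.
Only numpy, scipy, OpenCV 4.12 (cv2) and the standard library are available. Lean on these libraries where they do the work, as an engineer would, in place of code of your own. Each camera call takes 0.05 s, during which the arm holds its last target. There are 200 camera calls.

## Working session

There is one attempt and no reset: what is moved stays moved. The work goes in short steps, each a Python script; the robot and the scene stay as the last script left them, time stands still between calls to the robot, and variables do not carry over. Pictures are saved under pics/ and viewed, at most 14 in all, crops included, and the job is handed in when it is done.

```bash
mkdir -p pics; python3 - <<'E'
from bench import manip, effector, viewer
import cv2
for n in("scene","top","wrist"):
    im=viewer.get_image(n); cv2.imwrite(f"pics/{n}0.png",im[:,:,::-1]); c=viewer.get_calibration(n); print(n,c)
print(manip.current_tool_pos(),manip.current_tcp_rot(),manip.current_clock())
E
```

```text
scene {'vfov': 57.513898363566426, 'cx': 323.74093108427684, 'cy': 201.24894610879844, 'eye': array([ 1.1315873 , -0.12835102,  0.68315755]), 'attitude': array([ 0.71286138,  0.57455994, -0.26003589, -0.30674236])}
top {'vfov': 53.84468771502852, 'cx': 316.7977729609007, 'cy': 201.637448910848, 'eye': array([0.39614176, 0.01035239, 1.19864044]), 'attitude': array([ 0.70775975, -0.70550425,  0.03294735, -0.01594873])}
wrist {'vfov': 65.70646984690485, 'cx': 313.9174384767043, 'cy': 197.69206601077417, 'eye': array([0.15229903, 0.63640241, 0.38492206]), 'attitude': array([0.81069587, 0.56988361, 0.07674704, 0.11006711])}
[0.22018343 0.61101128 0.22593202] [ 1.72018151e-01  9.85093506e-01 -7.22109155e-04 -1.38884259e-04] 0.15
```

View pics/top0.png

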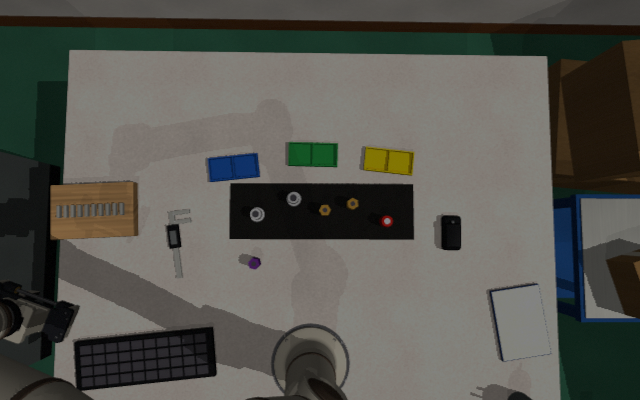

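View pics/scene0.png

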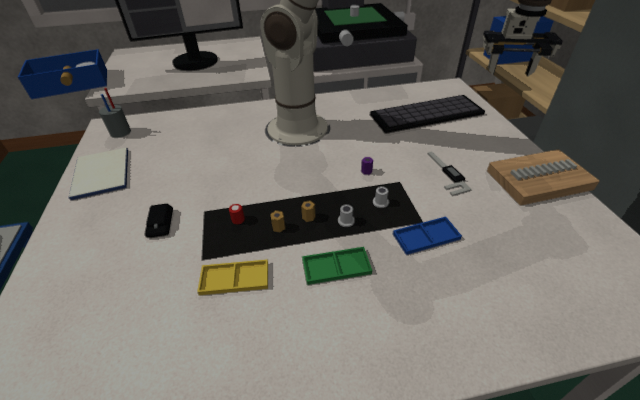

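The top view shows blue, green and yellow trays at (234,167), (313,154) and (388,161). Collars are at (257,214) and (294,199), hexes at (325,210) and (352,203), and the roller at (387,221). The purple decoy is at (254,263), the caliper at (175,240) and the mouse at (451,232). The scene view agrees. Next I'll measure coarsely from the top view and take wrist close-ups.

```bash
cat > h.py <<'E'
import numpy as np, cv2
from scipy.spatial.transform import Rotation as R
from bench import manip, effector, viewer
def cast(cal,px,z,fish=False):
    px=np.atleast_2d(np.asarray(px,float)); f=200/np.tan(np.radians(cal["vfov"])/2)
    d=(px-[cal["cx"],cal["cy"]])/f
    if fish:
        th=np.linalg.norm(d,axis=1,keepdims=True); v=np.hstack([d*np.sinc(th/np.pi),np.cos(th)])
    else: v=np.hstack([d,np.ones((len(d),1))])
    w=R.from_quat(cal["attitude"]).apply(v); e=np.asarray(cal["eye"])
    return e+w*((z-e[2])/w[:,2])[:,None]
def quat(phi):  # tool down, tool y along world angle phi
    a=(phi+np.pi/2)/2; return np.array([np.cos(a),np.sin(a),0,0])
HUE={"blue":(100,125),"green":(50,85),"yellow":(22,34)}
def trays(im,cal,fish):
    hsv=cv2.cvtColor(im,cv2.COLOR_RGB2HSV); out={}
    for k,(a,b) in HUE.items():
        m=cv2.inRange(hsv,(a,120,50),(b,255,255))
        m=cv2.morphologyEx(m,cv2.MORPH_CLOSE,np.ones((5,5)))
        cs=cv2.findContours(m,cv2.RETR_EXTERNAL,cv2.CHAIN_APPROX_NONE)[0]
        for c in sorted(cs,key=cv2.contourArea)[::-1][:3]:
            if cv2.contourArea(c)<300: continue
            P=cast(cal,c[:,0],0.014,fish)[:,:2]
            if not(0.3<P[:,0].mean()<0.9 and abs(P[:,1].mean())<0.45): continue
            (ctr,(w,h),ang)=cv2.minAreaRect((P*1000).astype(np.float32))
            long=np.radians(ang if w>h else ang+90)
            out[k]=(np.array(ctr)/1000,(long+np.pi/2)%np.pi-np.pi/2,sorted((round(w),round(h)))); break
    return out
E
python3 - <<'E'
from h import *
np.set_printoptions(precision=4,suppress=True)
c=viewer.get_calibration("top"); im=cv2.imread("pics/top0.png")[:,:,::-1].copy()
for k,v in trays(im,c,False).items(): print(k,v)
P=cast(c,[(257,214),(294,199),(325,210),(352,203),(387,221),(451,232),(254,263)],0.047); print(P)
print("mat",cast(c,[(230,184),(413,239)],0.003))
for ph in(0,np.pi):
  for p in [(0.47,0.1),(0.47,-0.12),(.6,.2),(.66,-.25)]:
    for z in (.03,.25):
      q=manip.solve_ik([*p,z],quat(ph)); print(ph,p,z,q)
E
```

```text
blue (array([0.582 , 0.2346]), np.float64(-1.4572650538002758), [73, 150])
green (array([ 0.6227, -0.0056]), np.float64(1.5511295479349338), [72, 146])
yellow (array([ 0.605 , -0.2367]), np.float64(1.4622193823104208), [74, 150])
[[ 0.4392  0.157   0.047 ]
 [ 0.4835  0.0496  0.047 ]
 [ 0.4515 -0.0414  0.047 ]
 [ 0.4724 -0.1207  0.047 ]
 [ 0.4199 -0.2235  0.047 ]
 [ 0.3881 -0.4122  0.047 ]
 [ 0.2975  0.1638  0.047 ]]
mat [[ 0.5317  0.2455  0.003 ]
 [ 0.3663 -0.3113  0.003 ]]
0 (0.47, 0.1) 0.03 [-0.2542  0.4804 -0.0134  2.1107  0.0119  0.5505 -0.2763]
0 (0.47, 0.1) 0.25 [-0.2802  0.1406  0.0161  1.9493 -0.0026  1.0517 -0.263 ]
0 (0.47, -0.12) 0.03 [ 0.01    0.4949  0.2211  2.1066 -0.1976  0.5592  0.3734]
0 (0.47, -0.12) 0.25 [-0.0475  0.1486  0.2676  1.9465 -0.0451  1.0521  0.2396]
0 (0.6, 0.2) 0.03 [-0.3163  0.674  -0.0651  1.7288  0.0602  0.7407 -0.4117]
0 (0.6, 0.2) 0.25 [-0.2718  0.4185 -0.1242  1.5811  0.0553  1.1454 -0.4083]
0 (0.66, -0.25) 0.03 [ 0.1563  0.7907  0.2531  1.5311 -0.2392  0.8504  0.4957]
0 (0.66, -0.25) 0.25 [ 0.0892  0.5691  0.3626  1.3876 -0.2049  1.2218  0.4694]
3.141592653589793 (0.47, 0.1) 0.03 [ 0.2108  0.5515 -0.5733  2.0954  0.5029  0.6307  2.4316]
3.141592653589793 (0.47, 0.1) 0.25 [ 0.7978  0.3895 -1.2858  1.9203  0.4126  1.1406  2.4947]
3.141592653589793 (0.47, -0.12) 0.03 [-0.7459  1.1042  1.3488  2.1273 -1.2618  1.1543 -1.879 ]
3.141592653589793 (0.47, -0.12) 0.25 [-0.9027  0.4175  1.3773  1.9664 -0.4549  1.1327 -2.48  ]
3.141592653589793 (0.6, 0.2) 0.03 [ 0.0791  0.7686 -0.6216  1.7139  0.5705  0.8475  2.3435]
3.141592653589793 (0.6, 0.2) 0.25 [ 0.0877  0.4861 -0.6275  1.5676  0.3004  1.186   2.5434]
3.141592653589793 (0.66, -0.25) 0.03 [-0.3784  1.3003  1.3454  1.5512 -1.2895  1.3592 -2.0297]
3.141592653589793 (0.66, -0.25) 0.25 [-0.3677  0.9487  1.3516  1.4049 -0.9201  1.4927 -2.2015]
```

```bash
python3 - <<'E'
from h import *
import pickle
np.set_printoptions(precision=4,suppress=True)
cals=[]
for i,y in enumerate((0.01,-0.21)):
    manip.move_pose([0.47,y,0.22],quat(0)); manip.sleep(0.2)
    c=viewer.get_calibration("wrist"); im=viewer.get_image("wrist"); cals.append(c)
    cv2.imwrite(f"pics/w{i}.png",im[:,:,::-1]); print(c["eye"],manip.current_clock())
    for k,v in trays(im,c,True).items(): print(k,v)
pickle.dump(cals,open("cals.pkl","wb"))
E
```

```text
[0.4694 0.0831 0.3789] 2.725
blue (array([0.5862, 0.197 ]), np.float64(-1.4577538354064679), [73, 74])
green (array([0.6236, 0.0395]), np.float64(-0.02342849389969892), [61, 73])
yellow (array([ 0.6014, -0.1767]), np.float64(-0.15637962078696255), [43, 57])
[ 0.4697 -0.1356  0.379 ] 3.8583
green (array([ 0.6227, -0.0257]), np.float64(1.5617755343925257), [73, 107])
yellow (array([ 0.6047, -0.2366]), np.float64(1.4655836205574628), [75, 150])
```

View pics/w0.png

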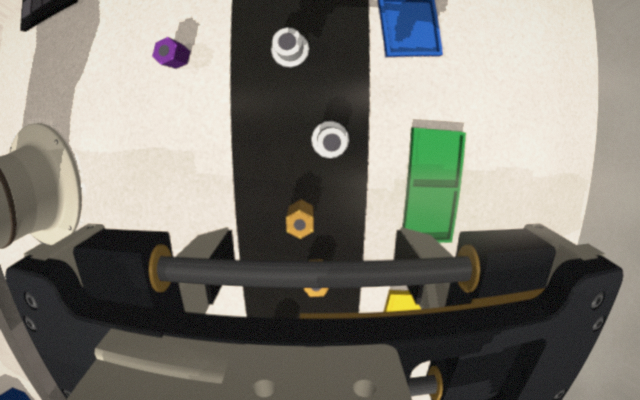

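View pics/w1.png

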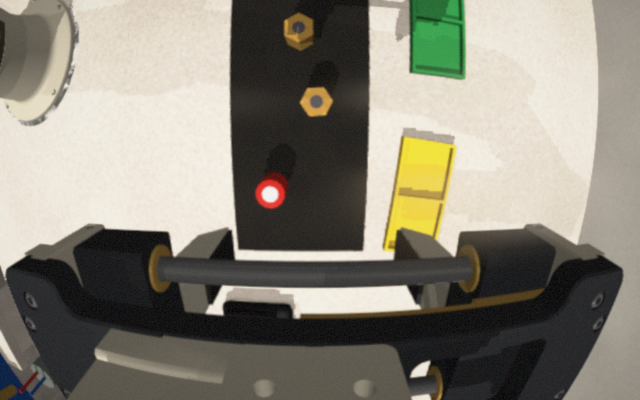

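The wrist views show everything clearly. In w0 the collars' bores are at about (288,42) and (331,142), and one hex is at (300,224). In w1 the hexes are at (298,29) and (316,102), and the roller's hub is at (270,194). The tray fits agree with the top view within about 1 mm.

```bash
cat > meas.py <<'E'
from h import *
import pickle
np.set_printoptions(precision=4,suppress=True)
cals=pickle.load(open("cals.pkl","rb"))
def blobs(m,inner):
    cs,hi=cv2.findContours(m,cv2.RETR_CCOMP,cv2.CHAIN_APPROX_NONE)
    return [c[:,0] for c,h in zip(cs,hi[0]) if (h[3]>=0)==inner and 40<cv2.contourArea(c)<1500]
for i in(0,1):
    im=cv2.imread(f"pics/w{i}.png")[:240,:,::-1].copy(); hsv=cv2.cvtColor(im,cv2.COLOR_RGB2HSV)
    roi=np.zeros(hsv.shape[:2],np.uint8); roi[:,240:362]=255
    M={"silver/hub":cv2.inRange(hsv,(0,0,110),(180,70,255)),
       "brass":cv2.inRange(hsv,(10,90,60),(28,255,255))}
    for k,m in M.items():
        for inner in(True,False):
            for c in blobs(m&roi,inner):
                P=cast(cals[i],c,0.047,True)[:,:2]; ctr,r=cv2.minEnclosingCircle((P*1000).astype(np.float32))
                print(i,k,"inner" if inner else "outer","px",c.mean(0),"xy",np.array(ctr)/1000,"r",round(r,1))
    # hex top faces: bright brass, corners from 6th harmonic of the outline
    for c in blobs(M["brass"]&roi,False):
        x,y,w,h=cv2.boundingRect(c); v=hsv[y:y+h,x:x+w,2]; t,b=cv2.threshold(v[M["brass"][y:y+h,x:x+w]>0],0,255,cv2.THRESH_OTSU)
        m=np.zeros_like(roi); m[y:y+h,x:x+w]=(v>t)*255; m&=M["brass"]
        d=max(blobs(m,False),key=cv2.contourArea,default=None)
        if d is None: continue
        H=cv2.convexHull(d)[:,0]; mm=cv2.fillConvexPoly(np.zeros_like(roi),H,255)
        d=max(blobs(mm,False),key=len); P=cast(cals[i],d,0.047,True)[:,:2]
        n=np.arange(0,180); W=[np.ptp(P@[np.cos(a),np.sin(a)]) for a in np.radians(n)]
        W3=np.array([W[a]+W[a+60]+W[(a+120)%180] for a in range(60)])/3
        ctr=[(P[:,0].max()+P[:,0].min())/2,(P[:,1].max()+P[:,1].min())/2]
        z=np.sum(W3*np.exp(-6j*np.radians(np.arange(60)))); flat=(np.degrees(np.angle(-z.conj()))/6)
        print(i,"hex","px",d.mean(0),"otsu",t,"ctr",np.array(ctr),"flat dir deg",flat,"W min/max",W3.min(),W3.max())
E
python3 meas.py
```

```text
0 silver/hub inner px [331.5    142.0217] xy [0.4883 0.0536] r 9.4
0 silver/hub inner px [286.7778  41.1111] xy [0.4405 0.1643] r 10.0
0 silver/hub outer px [329.5096 139.4519] xy [0.4862 0.0564] r 20.3
0 silver/hub outer px [288.6789  47.4862] xy [0.4428 0.1576] r 22.6
0 brass inner px [299.4375 224.4688] xy [ 0.4529 -0.0401] r 7.3
0 brass outer px [299.8137 219.6863] xy [ 0.4548 -0.0346] r 23.7
0 hex px [299.3718 223.8462] otsu 143.0 ctr [ 0.4524 -0.0398] flat dir deg 1.282118031269246 W min/max 0.030602681433623925 0.033753800089505036
1 silver/hub outer px [269.5476 193.9762] xy [ 0.4206 -0.2225] r 9.1
1 brass inner px [316.     101.1111] xy [ 0.4719 -0.1211] r 7.5
1 brass inner px [298.2286  26.8   ] xy [ 0.4527 -0.0388] r 7.4
1 brass outer px [315.9891 101.4457] xy [ 0.4719 -0.1214] r 18.2
1 brass outer px [298.5882  31.1176] xy [ 0.4547 -0.0432] r 22.1
1 hex px [315.881  101.4643] otsu 152.0 ctr [ 0.4714 -0.1214] flat dir deg -26.627874834364388 W min/max 0.030196911672612837 0.03292058453104185
1 hex px [297.3864  29.625 ] otsu 116.0 ctr [ 0.4519 -0.0433] flat dir deg 3.3433623983895084 W min/max 0.03381093759975265 0.035654974985192316
```

```bash
cat > act.py <<'E'
from h import *
np.set_printoptions(precision=4,suppress=True)
d=np.radians
TR={"blue":((.582,.2346),d(6.5)),"green":((.6227,-.0056),d(-1.1)),"yellow":((.6048,-.2366),d(-6.1))}
UP=0.12
def bay(t,s):  # s=+1: +y side
    (x,y),p=TR[t]; return np.array([x,y])+s*.0365*np.array([-np.sin(p),np.cos(p)]),p
def pick(xy,phi,width):
    effector.open_jaws(); manip.move_pose([*xy,UP],quat(phi))
    manip.servo_line([*xy,.018],vel=.1); effector.close(25); manip.sleep(.2)
    g=manip.current_finger_gap(); print("gap",g,"tcp",manip.current_tool_pos(),"t",manip.current_clock())
    assert abs(g-width)<.004, "bad grasp"
    manip.servo_line([*xy,UP],vel=.12)
def place(t,s):
    xy,p=bay(t,s); manip.servo_line([*xy,UP],ori=quat(p),vel=.2)
    manip.servo_line([*xy,.026],vel=.1); manip.sleep(.2)
    f0=manip.current_force()[2]; z=.026
    while z>.0175:
        z-=.0007; manip.servo_line([*xy,z],vel=.02)
        if abs(manip.current_force()[2]-f0)>2: break
    print("set",t,s,"tcp",manip.current_tool_pos(),"dF",manip.current_force()[2]-f0,"gap",manip.current_finger_gap())
    effector.open_jaws(); manip.sleep(.2); manip.servo_line([*xy,UP],vel=.15); print("t",manip.current_clock())
E
python3 - <<'E'
from act import *
manip.move_pose([.44,.09,.2],quat(0)); manip.sleep(.2)
c=viewer.get_calibration("wrist"); im=viewer.get_image("wrist"); cv2.imwrite("pics/w2.png",im[:,:,::-1])
for k,v in trays(im,c,True).items(): print(k,v)
hsv=cv2.cvtColor(im,cv2.COLOR_RGB2HSV)[:240]; m=cv2.inRange(hsv,(0,0,110),(180,70,255))
cs,hi=cv2.findContours(m,cv2.RETR_CCOMP,cv2.CHAIN_APPROX_NONE); best=None
for a,h in zip(cs,hi[0]):
    if h[3]<0 or cv2.contourArea(a)<80: continue
    P=cast(c,a[:,0],.047,True)[:,:2]; ctr,r=cv2.minEnclosingCircle((P*1000).astype(np.float32)); ctr=np.array(ctr)/1000
    if 6<r<13: print(a.mean((0,1)),ctr,r)
    if 6<r<13 and np.linalg.norm(ctr-[.4405,.162])<.012: best=ctr
pick(best,0,.032); place("blue",1)
E
```

```text
blue (array([0.5815, 0.2348]), np.float64(-1.452479553058485), [75, 147])
green (array([0.6146, 0.0215]), np.float64(-0.5587991738854488), [49, 60])
[358.8667 217.2889] [0.4881 0.0531] 9.49459171295166
[314.46 112.12] [0.4406 0.1638] 9.578869819641113
gap 0.03152331024581587 tcp [0.4406 0.1638 0.018 ] t 8.3333
set blue 1 tcp [0.578  0.2709 0.019 ] dF 5.126263571315722 gap 0.03167355621691356
t 16.4917
```

Collar_a touched down at TCP z = 0.019, exactly as predicted. Continuing with the rest, using the measured positions.

```bash
python3 - <<'E'
from act import *
pick((.4882,.0534),0,.032); place("blue",-1)
pick((.4525,-.0395),d(1.8),.030); place("green",1)
pick((.4717,-.1212),d(-26.6),.030); place("green",-1)
pick((.4206,-.2225),0,.034); place("yellow",1)
manip.move_pose([.45,-.05,.3],quat(0)); manip.sleep(.3)
for n in("top","scene","wrist"):
    c=viewer.get_calibration(n); im=viewer.get_image(n); cv2.imwrite(f"pics/{n}9.png",im[:,:,::-1])
E
```

```text
gap 0.031201603763748035 tcp [0.4882 0.0534 0.018 ] t 19.975
set blue -1 tcp [0.5863 0.1984 0.019 ] dF 6.7951529099553065 gap 0.03165956711101129
t 28.1417
gap 0.02961546367814945 tcp [ 0.4526 -0.0395  0.018 ] t 31.7667
set green 1 tcp [0.6236 0.0309 0.0191] dF 7.110447904119267 gap 0.030104725593903602
t 40.0
gap 0.030071843224592304 tcp [ 0.4718 -0.1212  0.018 ] t 43.4333
set green -1 tcp [ 0.6222 -0.0421  0.0191] dF 6.705122018932301 gap 0.02992353893760501
t 51.5917
gap 0.033469384877884915 tcp [ 0.4207 -0.2225  0.018 ] t 55.1667
set yellow 1 tcp [ 0.6088 -0.2004  0.019 ] dF 5.77837624533215 gap 0.033963646947407694
t 63.3833
```

View pics/scene9.png

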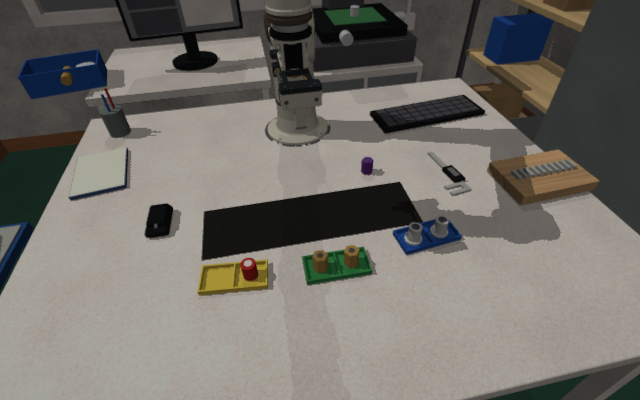

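View pics/top9.png

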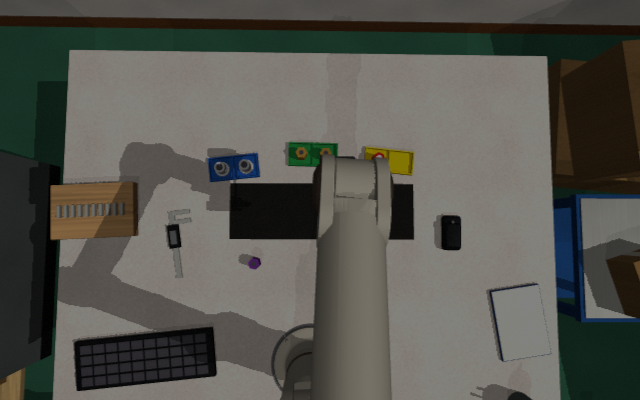

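In the scene view the collars stand upright at (414,232) and (441,226), one per blue bay. The hexes are at (320,262) and (351,257) in the green bays, and the roller is at (249,268) in a yellow bay. The mouse, caliper and purple decoy haven't moved.

```bash
python3 -c "
from bench import manip
print(manip.hand_in())"
```

```text
the job is handed in; nothing more can be done
None
```

I set all five parts upright, each in its own bay (collars in blue, bushes in green, roller in yellow), and handed the job in at about 65 s; the mouse and caliper had not moved in the final pictures, and the hand-in returned no verdict.

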